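# Draw up a turnbuckle clamp on a soldering block

## Task

The honeycomb soldering block lies loose between the open jaws of the small turnbuckle clamp. Push the bars of the turnbuckle's middle body round, their tops going over towards the block, so that both jaws draw in together, and keep on until the thread comes to its stop and the block is held squarely with both sprung pads pressed back. Let go of the clamp and leave the other things on the bench where they are.

Things in the scene. Friction and masses are not known exactly. Their poses are not given: they have to be found in the camera images.
- clamp: grey base plate of the clamp, fixed to the bench, 165 (x: -62 to +103) x 164 (y) x 12 mm thick; origin on its underside, z up. +x points from the turnbuckle to the soldering block's place, +y to the left jaw. A dark steel jaw at either end; the lugs over the turnbuckle's axis are 87 mm high, inner faces at y = +-57 mm when open, +-37 mm when closed; the rest is under 45 mm high
- turnbuckle_center (a point): middle of the turnbuckle's body, on its axis (along the clamp's y), 70 mm above the bench, at x = -45 mm in the clamp. The brass body is 72 mm long, 30 mm thick at most; from its middle stand six steel bars, 8 mm thick, 60 degrees apart and square to the axis, each with a 13 mm ball at its end, ball centres 50 mm from the axis
- turnbuckle (a joint): turn of the body, rad: 0 jaws open, 4.875 thread stop, jaws in; grows as its top moves towards the clamp's +x. At 0 two bars are at 30 degrees either side of upright. Draws each jaw in 4 mm per rad. Turning takes 0.15 N m of friction, plus up to 0.07 once the pads bear (from about 4.0 rad). It stays where left. A bar leaning 40 degrees or more towards a level push can bind
- pad_left (a joint): how far the sprung wooden pad of the left (+y) jaw is pressed back into its jaw, m: 0 free, about 0.0035 at the thread stop with the block held, 0.005 at most; spring 2.5 N/mm
- pad_right (a joint): the same for the right (-y) jaw
- soldering_block: brown-grey perforated block, 83 (its y) x 53 (its x) x 16 mm, loose on the base plate between the pads; origin under its centre; its long sides face the pads, so its y lies along the clamp's x and 53 mm runs from pad to pad
- pad_left_face (a point): centre of the gripping face of the left (+y) pad, at x = +60 mm and 26 mm high in the clamp; the pad is wooden, 72 mm long in x, 26 mm high; the two faces are 84 mm apart when fully open
- pad_right_face (a point): the same for the right (-y) pad
- solder_board: loose flat square fibre board 130 x 145 x 9 mm; origin under its centre (bystander)
- scriber: scriber with a dark handle, 130 mm long, 10 mm thick, lying in front of the clamp (bystander)
- pliers: black-handled pliers, 144 mm long, lying flat (bystander); origin under the middle
- dapping_cube: steel cube with round hollows, 43 mm (bystander); origin under the centre
- solder_box: small wooden sliding-lid box 40 x 62 x 24 mm, on the solder board (bystander); origin under the centre
- needle_file: needle file with wooden handle, 145 mm (bystander)
- flux_pot: round dark pot, 50 mm diameter, 27 mm tall (bystander); origin under the centre
Not all that is in view belongs to the job. What is shaped like the soldering_block but red is not meant.

How it is judged:
By the outcome, as a careful person would: the job done as asked, in the order asked, and still so for the second after the job is handed in, with the robot touching nothing.
It also fails if it takes over 51 s, if anything falls off the work surface, if the arm or the gripper's body presses on something with over 40 N, if the wrist force passes 120 N, or if a joint passes its speed limit or range.

## Robot

A 6-joint arm with a two-finger parallel gripper is mounted at the origin on a cart in front of the work surface, level with it; the furniture and walls round the work are solid. World frame = base frame: x ahead of the robot, y to its left, z up, the work surface at z = 0. Lengths are in mm, angles in rad, forces in N, time in s.
With the tool pointing down it reaches from about 350 to 975 mm from the base axis. Payload 7.1 kg.
Tool frame: the origin (TCP) lies midway between the tips of the shut fingers; the grasp point (between the pads) lies 19 mm behind it (ctrl.grip_depth is the distance from the TCP to the grasp point, in mm); z points along the fingers, y is the line along which they close (so a half turn about z gives the same grasp; the last joint's range is limited). The gripper opens to 88 mm and grips with 3 to 60 N. Pads are 20 mm wide; open, the fingers measure 115 mm over their backs; the gripper's body (75 mm by 178 mm) begins 61 mm behind the grasp point.
Start: joints at [1.25, 0.423, 1.63, -0, 1.089, -0.019], TCP at [185.743, 596.745, 222.675] pointing down, gripper open.
Joint ranges: [-3, 3], [-0.9, 2.11], [0.09, 2.58], [-1.31, 4.45], [0.11, 2.69], [-2.54, 2.54]. Speed limits (rad/s): [2.39, 2.39, 3.01, 3.14, 3.14, 3.14].

## Interface

Orientations are given as a rotation vector (axis times angle).
In Python, from workcell import ctrl, cams gives the robot as it stands.
- The arm moves only by the tool move_arm, never from a script. Its argument "steps" is a list of rows, each a list of 3 entries, a list of its own where there are three numbers: the shift along the tool's x, y, z in units of 25 mm (1.0 is 25 mm), then the turn about the tool's z in units of 5 degrees (1.0 is 5 degrees), then the closure, from 0 (fully open) to 1 (shut). A call has 1 to 20 rows; each row shifts and turns the commanded pose from where the row before left it, along the tool's axes as they then stand; what a row does not reach is not made up. A row lasts 1/12 s, in which the tool goes at most 41.7 mm and 7.16 degrees, less where a joint would pass 70% of its speed; a pose out of reach is approached as far as the arm can. A call is refused whole if a number of a shift passes 1 or a number of a turn 1, either way. A call with a gripper value outside its range is refused whole. The fingers move at their own pace and stop on an object; the grip force is fixed at half the most. Time passes only in rows, so rows that do not move let the fingers close. It gives the time, the measured TCP pose, the force, the opening and the grip force at its end, in the units of the state.
- ctrl.get_obs(): the state, without advancing time (a new reading comes with each control period).
- cams.get_image(name): name is "scene" or "top" or "wrist"; returns a dict with "image" (384x512x3 uint8, red, green, blue), "camera_matrix" (3x3 intrinsics, pixels), "xyz" and "rotation" of the camera in the world; the wrist camera has in their place "mount" (4x4, takes a point from camera to tool coordinates, whose origin is the TCP and whose axes are the flange's). Camera axes: x right, y down, z forward; pixel columns grow to the right and rows downward; lengths in mm; the calibration is good to about 2 mm. The wrist camera is an equidistant fisheye: a pixel r from the principal point sees the ray r / f radians off the axis. A picture is of the moment at which its call begins: read the wrist's pose just before it. There is no depth.
- ctrl.close_job(): hands the job in; it is judged then, once.
Trained networks look in the newest picture that a camera, given by its name, has taken for a name from the list of things; names that differ only in an ending like _2 or _b are one class to them, and where a whole thing is asked for, a point or a joint stands for the part that bears it (a point fixed in the world has none). Each returns a list of dicts, best first, with "p" (0 to 1); they miss things now and then, are a little off and sometimes report something else, mostly with a low value. They report only what shows in the picture. A call takes as long as a camera call. They do not tell look-alikes from the thing itself.
- cams.boxes_of(camera, thing): "rect" ([centre column, centre row, width, height] in pixels, round what is visible of it).
- cams.cut_out(camera, thing): "pixels" (384x512 bool, what is visible of it) and "rect" ([centre column, centre row, width, height] in pixels, round what is visible of it).
The state is a dict: "t": time; "qpos": joint angles; "qvel": joint speeds; "joint_torque": joint torques, N m; "ee_pos": TCP position; "orientation": TCP orientation; "ft_force": force on the tool from outside, world axes, zero at the start; "moment": the same for the moment, N m; "width": finger opening in mm; "grasp_force": force on a finger pad.
Only numpy, scipy, OpenCV 4.12 (cv2) and the standard library are available. Lean on these libraries where they do the work, as an engineer would, in place of code of your own. Each camera call takes 0.05 s, during which the arm holds its last target. There are 200 camera calls.

## Working session

There is one attempt and no reset: what is moved stays moved. The work goes in short steps, Python scripts to look and compute and a tool call to move; the robot and the scene stay as the last step left them, time stands still between calls to the robot, and variables do not carry over. Pictures are saved under pics/ and viewed, at most 10 in all, crops included, and the job is handed in when it is done.

Besides the shell and the picture viewer there is one more tool, called after "Emit:" by a JSON object that holds its "method" and its "body", one argument or row to a line. move_arm: Moves the arm, as the interface text tells. Its arguments: {"type":"object","properties":{"steps":{"type":"array"}},"required":["steps"]}

```bash
mkdir -p pics; cat > h.py <<'E'
import numpy as np, cv2
from workcell import ctrl, cams
def pix(im,P):
    P=np.atleast_2d(P).astype(float); c=(P-np.array(im["xyz"]))@np.array(im["rotation"])
    q=c@np.array(im["camera_matrix"]).T; return q[:,:2]/q[:,2:]
def ray(im,uv,z):
    d=np.array(im["rotation"])@np.linalg.solve(np.array(im["camera_matrix"]),[uv[0],uv[1],1.]); o=np.array(im["xyz"])
    return o+d*(z-o[2])/d[2]
E
python3 - <<'E'
from h import *
ims=[]
for n in("top","scene"):
    im=cams.get_image(n); cv2.imwrite(f"pics/{n}0.png",cv2.resize(im["image"][:,:,::-1],(800,600)))
    print(n,np.round(im["xyz"]),np.round(im["rotation"],3).tolist(),np.round(im["camera_matrix"],1).tolist())
    for t in("clamp","turnbuckle_center","soldering_block","pad_left","pad_right","scriber"):
        for b in cams.boxes_of(n,t)[:2]:
            print(t,round(b["p"],2),np.round(b["rect"]),np.round(ray(im,b["rect"][:2],{"turnbuckle_center":70,"soldering_block":28}.get(t,12))))
print(ctrl.get_obs())
E
```

```text
top [ 329. -234. 1471.] [-2.153, 2.155, -0.134] [[424.5, 0.0, 245.7], [0.0, 424.5, 191.3], [0.0, 0.0, 1.0]]Traceback (most recent call last):
  File "<stdin>", line 8, in <module>
  File "h.py", line 8, in ray
    return o+d*(z-o[2])/d[2]
                        ~^^^
IndexError: invalid index to scalar variable.
```

View pics/top0.png

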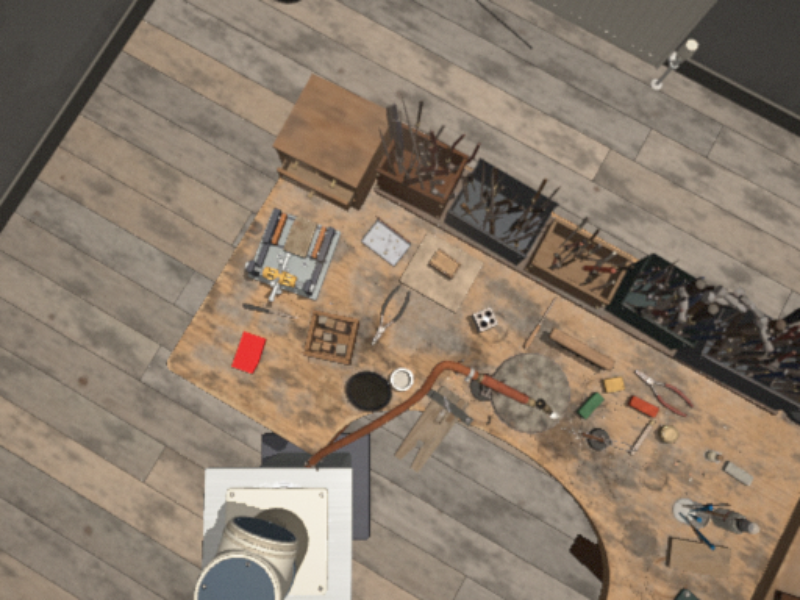

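The top view shows the clamp at about (290,255) in the 800x600 picture, with the turnbuckle on its lower side at about (278,280) and the red look-alike at (250,352). The rotation is given as a rotation vector, so I'll fix the helper.

```bash
sed -i 's/np.array(im\["rotation"\])/cv2.Rodrigues(np.array(im["rotation"],float))[0]/' h.py
python3 - <<'E'
from h import *
for n in("top","scene"):
    im=cams.get_image(n); I=im["image"][:,:,::-1]
    if n=="top": cv2.imwrite("pics/top1.png",cv2.resize(I[120:215,140:240],(800,600*19//15),interpolation=2)[:600])
    else: cv2.imwrite("pics/scene0.png",cv2.resize(I,(800,600)))
    print(n,np.round(im["xyz"]),np.round(im["rotation"],3).tolist(),np.round(im["camera_matrix"],1).tolist())
    for t in("clamp","turnbuckle_center","soldering_block","pad_left","pad_right","scriber","dapping_cube"):
        for b in cams.boxes_of(n,t)[:2]:
            print(t,round(b["p"],2),np.round(b["rect"]),np.round(ray(im,b["rect"][:2],{"turnbuckle_center":70,"soldering_block":28}.get(t,12))))
o=ctrl.get_obs(); print({k:np.round(o[k],3) for k in("t","ee_pos","orientation","ft_force","width")})
E
```

```text
top [ 329. -234. 1471.] [-2.153, 2.155, -0.134] [[424.5, 0.0, 245.7], [0.0, 424.5, 191.3], [0.0, 0.0, 1.0]]
clamp 0.6 [186. 163.  65.  58.] [616. -21.  12.]
clamp 0.36 [250. 200.  26.  31.] [ 484. -245.   12.]
turnbuckle_center 0.94 [187. 163.  62.  64.] [605. -32.  70.]
soldering_block 0.85 [192. 150.  23.  28.] [658. -44.  28.]
soldering_block 0.85 [159. 226.  20.  24.] [397.  65.  28.]
pad_left 0.52 [180. 146.   9.  22.] [677.   2.  12.]
dapping_cube 0.74 [310. 205.  15.  15.] [ 468. -450.   12.]
dapping_cube 0.65 [179. 148.   9.  20.] [669.   5.  12.]
scene [-180. -579.  789.] [-2.055, 1.224, -0.538] [[404.9, 0.0, 250.8], [0.0, 404.9, 184.4], [0.0, 0.0, 1.0]]
clamp 0.56 [217. 150.  77.  47.] [635. -29.  12.]
clamp 0.4 [310. 200.  68.  42.] [ 573. -363.   12.]
turnbuckle_center 0.64 [216. 150.  72.  48.] [574. -69.  70.]
soldering_block 0.79 [224. 145.  30.  24.] [650. -46.  28.]
soldering_block 0.55 [145. 187.  35.  25.] [386.  45.  28.]
pad_left 0.48 [218. 139.  13.  10.] [684.  -3.  12.]
pad_left 0.4 [232. 149.  21.  17.] [660. -70.  12.]
pad_right 0.57 [233. 151.  18.  13.] [656. -75.  12.]
scriber 0.64 [168. 169.  10.  11.] [490.  46.  12.]
dapping_cube 0.47 [330. 236.  17.  21.] [ 480. -453.   12.]
{'t': np.float64(0.9), 'ee_pos': array([185.708, 596.762, 222.68 ]), 'orientation': array([-0.472, -3.106, -0.   ]), 'ft_force': array([-0.977, -1.174,  0.453]), 'width': np.float64(88.003)}
```

View pics/top1.png

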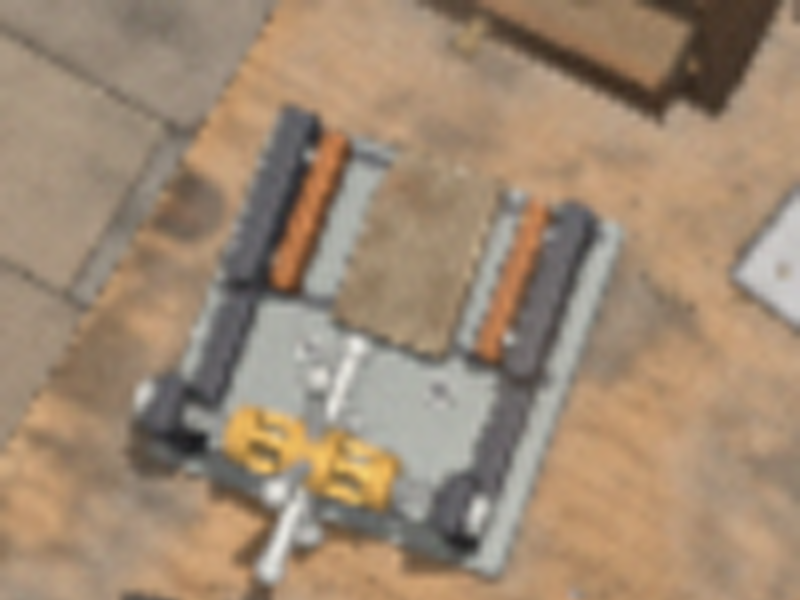

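View pics/scene0.png

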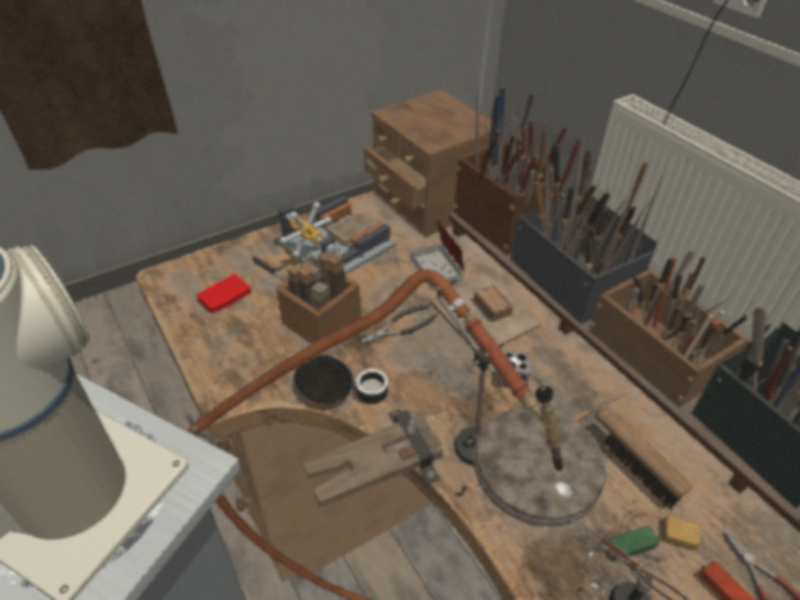

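Top crop: both pads (orange) lie either side of the brown-grey block at about (420,250), the brass turnbuckle is at about (312,455), and the upper balls are at about (355,345) and (268,572). I'll fit the clamp pose from these features.

```bash
python3 - <<'E'
from h import *
from scipy.optimize import least_squares
im=cams.get_image("top")
uv=np.array([[490,575],[622,225],[300,292],[350,138],[478,355],[528,203],[313,460]])/8+[140-.44,120-.44]
P=np.array([[-62,-82,12],[103,-82,12],[24,42,39],[96,42,39],[24,-42,39],[96,-42,39],[-45,0,80.]])
T=lambda p,P:P@np.array([[np.cos(p[2]),np.sin(p[2]),0],[-np.sin(p[2]),np.cos(p[2]),0],[0,0,1]])+[p[0],p[1],0]
r=least_squares(lambda p:(pix(im,T(p,P))-uv).ravel(),[616,-21,-.3],x_scale=[10,10,.1],loss="soft_l1"); p=r.x
print(p,np.degrees(p[2]),np.round(pix(im,T(p,P))-uv,1).tolist())
print("axis",T(p,np.array([[-45,0,70.]])), "block yaw see pic")
np.save("p.npy",p)
B=np.array([[-45+50*np.sin(a),0,70+50*np.cos(a)] for a in np.radians([-90,-30,30,90])])
lug=np.array([[-45,57,87],[-45,-57,87],[-62,82,12],[103,82,12.]])
c=np.zeros((384,512,3),np.uint8)
for n,off,sz,s in(("top",(140,120),(100,75),8),("scene",(165,120),(100,75),8)):
    im=cams.get_image(n); I=cv2.resize(im["image"][off[1]:off[1]+sz[1],off[0]:off[0]+sz[0],::-1],None,fx=s,fy=s,interpolation=2)
    for Q,col in((P,(0,255,0)),(B,(255,0,255)),(lug,(255,255,0))):
        for q in pix(im,T(p,Q)): cv2.circle(I,tuple(int(v) for v in (q-off+.44)*s),4,col,-1)
    cv2.imwrite(f"pics/ov_{n}.png",I)
E
```

```text
[ 5.99272971e+02 -2.09184501e+01 -3.34630479e-01] -19.172914134270957 [[1.3, 0.7], [0.7, 0.4], [-1.2, -0.1], [-0.2, -0.1], [-0.5, -0.1], [0.4, -0.5], [-0.3, -0.3]]
axis [[556.76904297  -6.13954251  70.        ]] block yaw see pic
```

View pics/ov_top.png

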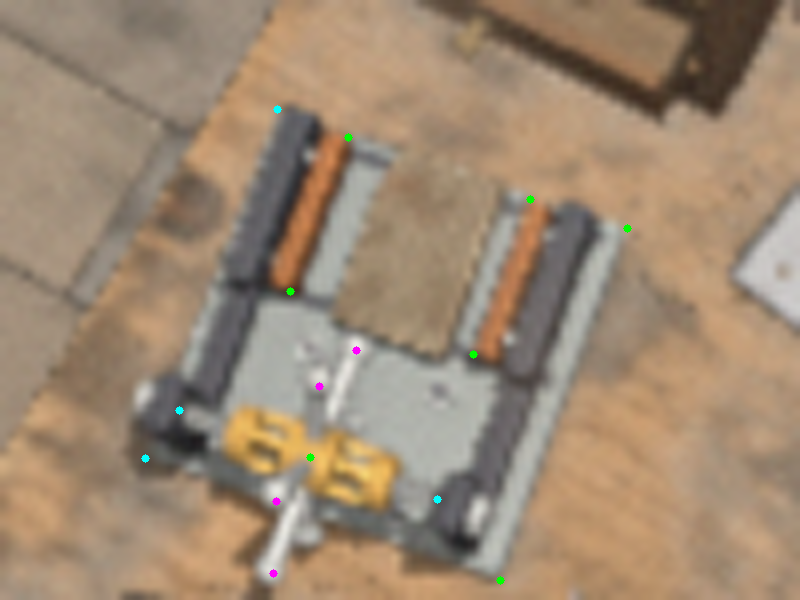

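View pics/ov_scene.png

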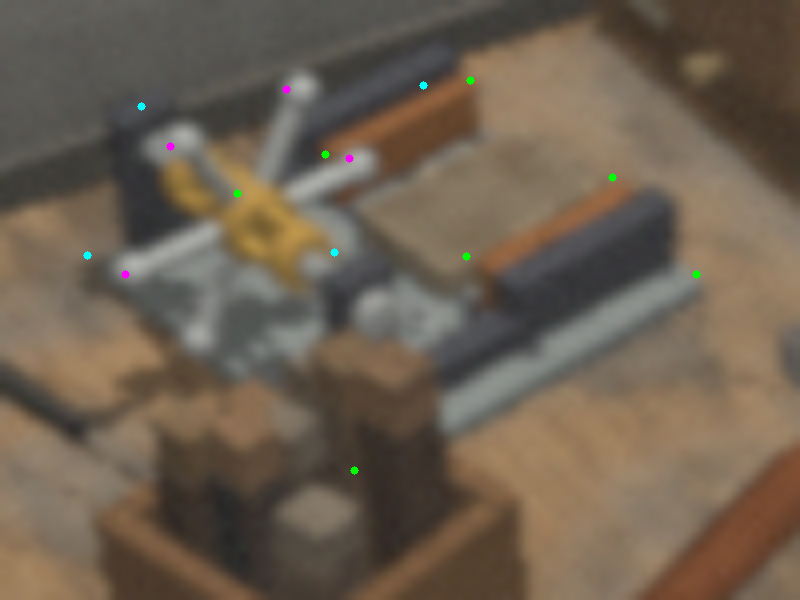

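The overlay fits: the projected balls and pads land on the picture, so the turnbuckle starts at 0, with the axis at about (557,-7) and the clamp's yaw at -19.2°. The tool's -x is almost along the clamp's +x. I'll close the fingers and go over behind the near bar.

Emit:
{"method": "move_arm", "body": {
  "steps": [
    [[0, 0, 0], 0.4, 1],
    [[-1, -0.95, 0], 0, 1],
    [[-1, -0.95, 0], 0, 1],
    [[-1, -0.95, 0], 0, 1],
    [[-1, -0.95, 0], 0, 1],
    [[-1, -0.95, 0], 0, 1],
    [[-1, -0.95, 0], 0, 1],
    [[-1, -0.95, 0], 0, 1],
    [[-1, -0.95, 0], 0, 1],
    [[-1, -0.95, 0], 0, 1],
    [[-1, -0.95, 0], 0, 1],
    [[-1, -0.95, 0], 0, 1],
    [[-1, -0.95, 0], 0, 1],
    [[-1, -0.95, 0], 0, 1],
    [[-1, -0.95, 0], 0, 1],
    [[-1, -0.95, 0], 0, 1],
    [[-1, -0.95, 0], 0, 1],
    [[-1, -0.95, 0], 0, 1],
    [[-1, -0.8, 0], 0, 1],
    [[0, 0, 0], 0, 1]
  ]
}}

```text
t: 2.72
ee_pos: [473.4, 44.4, 223.2]
orientation: [0.531, 3.093, -0.001]
ft_force: [0.3, -0.3, -0.3]
width: 0.4
grasp_force: 0.0
```

Emit:
{"method": "move_arm", "body": {
  "steps": [
    [[-0.75, -0.4, 1], 0, 1],
    [[-0.7, -0.45, 1], 0, 1],
    [[0, 0, 1], 0, 1],
    [[0, 0, 1], 0, 1],
    [[0, 0, 0.85], 0, 1],
    [[0, 0, 0], 0, 1]
  ]
}}

```text
t: 3.22
ee_pos: [494.8, 16.3, 98.1]
orientation: [-0.526, -3.091, 0.002]
ft_force: [-1.1, 0.2, 0.2]
width: 0.4
grasp_force: 0.0
```

```bash
python3 - <<'E'
from h import *
o=ctrl.get_obs(); print(np.round(o["ee_pos"],1),o["t"])
a=[]
for n,off in(("top",(140,120)),("scene",(165,112))):
    im=cams.get_image(n); I=cv2.resize(im["image"][off[1]:off[1]+90,off[0]:off[0]+80,::-1],None,fx=5,fy=5,interpolation=2)
    for q in pix(im,o["ee_pos"]): cv2.circle(I,tuple(int(v) for v in (q-off+.44)*5),3,(255,0,255),-1)
    a.append(I)
w=cams.get_image("wrist")["image"][:,:,::-1]
cv2.imwrite("pics/v1.png",np.hstack(a)); cv2.imwrite("pics/w1.png",w)
E
```

```text
[494.8  16.3  98.1] 3.2167
```

View pics/v1.png

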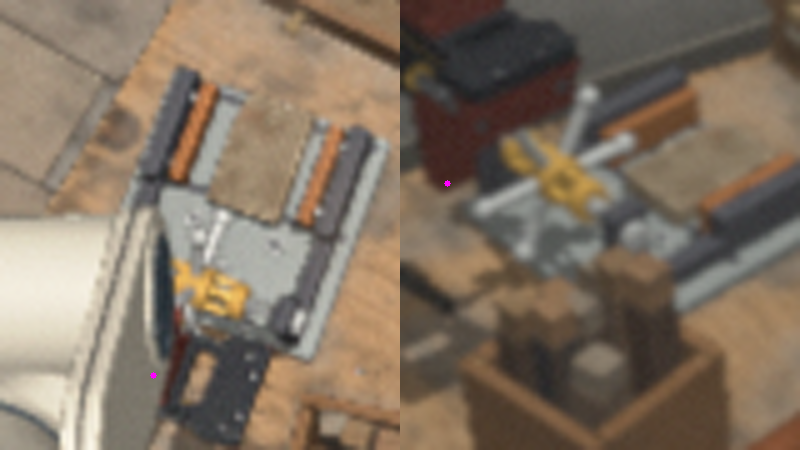

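View pics/w1.png

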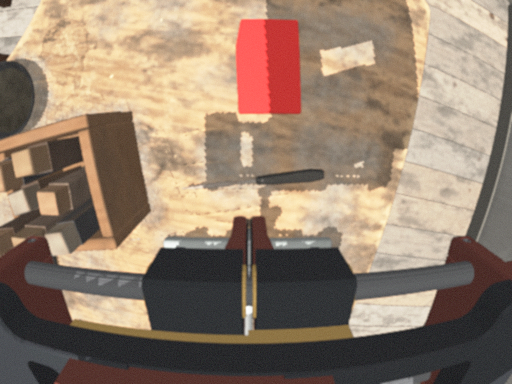

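The fingers line up with the near bar: in the wrist view the white bar sits behind the finger gap at (248,320), and by the numbers the TCP is 67 mm before the axis and 1 mm off centre. First stroke.

Emit:
{"method": "move_arm", "body": {
  "steps": [
    [[-0.5, 0, -0.1], 0, 1],
    [[-0.5, 0, 0], 0, 1],
    [[-0.25, 0, 0], 0, 1],
    [[-0.25, 0, 0], 0, 1],
    [[-0.25, 0, 0], 0, 1],
    [[-0.25, 0, 0], 0, 1],
    [[-0.25, 0, 0], 0, 1],
    [[0, 0, 0], 0, 1]
  ]
}}

```text
t: 4.03
ee_pos: [552.0, -2.7, 104.4]
orientation: [0.526, 3.096, 0.0]
ft_force: [-1.5, 0.7, 0.7]
width: 0.3
grasp_force: 0.6
```

Emit:
{"method": "move_arm", "body": {
  "steps": [
    [[-0.25, 0, 0.1], 0, 1],
    [[-0.25, 0, 0], 0, 1],
    [[-0.25, 0, 0], 0, 1],
    [[0, 0, 0], 0, 1]
  ]
}}

```text
t: 4.37
ee_pos: [568.6, -9.0, 100.8]
orientation: [-0.526, -3.096, 0.001]
ft_force: [-3.2, 0.2, 1.5]
width: 0.7
grasp_force: 1.8
```

```bash
python3 - <<'E'
from h import *
o=ctrl.get_obs(); print(np.round(o["ee_pos"],1),o["t"],np.round(o["ft_force"],1))
a=[]
for n,off in(("top",(140,120)),("scene",(165,112))):
    im=cams.get_image(n); I=cv2.resize(im["image"][off[1]:off[1]+90,off[0]:off[0]+80,::-1],None,fx=5,fy=5,interpolation=2)
    a.append(I)
cv2.imwrite("pics/v2.png",np.hstack(a))
E
```

```text
[568.6  -9.  100.8] 4.3667 [-3.2  0.2  1.5]
```

View pics/v2.png

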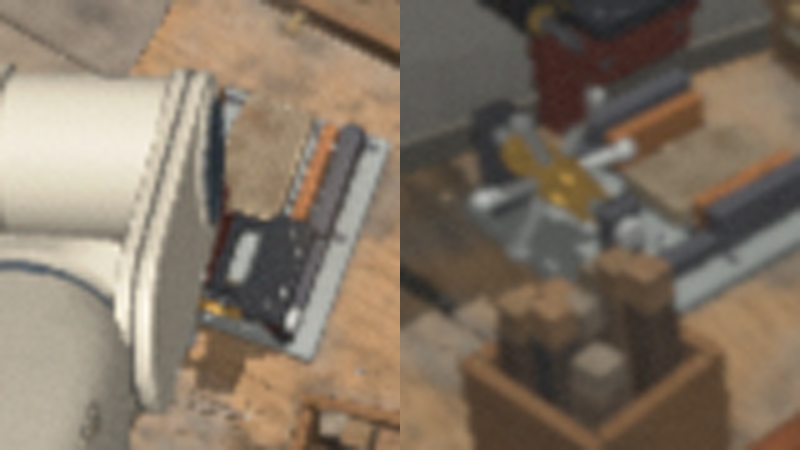

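The scene crop shows the bars have gone round about 65-70° and the right jaw has started in. The force is about 3 N. Next stroke: lift, go back, come down behind the next bar and push.

Emit:
{"method": "move_arm", "body": {
  "steps": [
    [[0.1, 0, -1], 0, 1],
    [[0, 0, -0.7], 0, 1],
    [[1, 0, 0], 0, 1],
    [[1, 0, 0], 0, 1],
    [[0.4, 0, 0], 0, 1],
    [[0, 0, 0], 0, 1],
    [[0, 0, 1], 0, 1],
    [[0, 0, 0.7], 0, 1],
    [[-0.25, 0, 0], 0, 1],
    [[-0.25, 0, 0], 0, 1],
    [[-0.25, 0, 0], 0, 1],
    [[-0.25, 0, 0], 0, 1],
    [[-0.25, 0, 0], 0, 1],
    [[-0.25, 0, 0], 0, 1],
    [[-0.25, 0, 0], 0, 1],
    [[-0.25, 0, 0], 0, 1],
    [[-0.25, 0, 0], 0, 1],
    [[-0.25, 0, 0], 0, 1],
    [[0, 0, 0], 0, 1]
  ]
}}

```text
t: 6.05
ee_pos: [569.1, -9.2, 101.3]
orientation: [-0.527, -3.097, 0.0]
ft_force: [-2.6, -0.9, 1.4]
width: 0.6
grasp_force: 1.7
```

Same end position and same force pattern, so I'll repeat it.

Emit:
{"method": "move_arm", "body": {
  "steps": [
    [[0.1, 0, -1], 0, 1],
    [[0, 0, -0.7], 0, 1],
    [[1, 0, 0], 0, 1],
    [[1, 0, 0], 0, 1],
    [[0.4, 0, 0], 0, 1],
    [[0, 0, 0], 0, 1],
    [[0, 0, 1], 0, 1],
    [[0, 0, 0.7], 0, 1],
    [[-0.25, 0, 0], 0, 1],
    [[-0.25, 0, 0], 0, 1],
    [[-0.25, 0, 0], 0, 1],
    [[-0.25, 0, 0], 0, 1],
    [[-0.25, 0, 0], 0, 1],
    [[-0.25, 0, 0], 0, 1],
    [[-0.25, 0, 0], 0, 1],
    [[-0.25, 0, 0], 0, 1],
    [[-0.25, 0, 0], 0, 1],
    [[-0.25, 0, 0], 0, 1],
    [[0, 0, 0], 0, 1]
  ]
}}

```text
t: 7.63
ee_pos: [569.1, -9.2, 101.2]
orientation: [-0.527, -3.097, 0.0]
ft_force: [-3.2, -0.0, 1.6]
width: 0.5
grasp_force: 1.7
```

Emit:
{"method": "move_arm", "body": {
  "steps": [
    [[0.1, 0, -1], 0, 1],
    [[0, 0, -0.7], 0, 1],
    [[1, 0, 0], 0, 1],
    [[1, 0, 0], 0, 1],
    [[0.4, 0, 0], 0, 1],
    [[0, 0, 0], 0, 1],
    [[0, 0, 1], 0, 1],
    [[0, 0, 0.7], 0, 1],
    [[-0.25, 0, 0], 0, 1],
    [[-0.25, 0, 0], 0, 1],
    [[-0.25, 0, 0], 0, 1],
    [[-0.25, 0, 0], 0, 1],
    [[-0.25, 0, 0], 0, 1],
    [[-0.25, 0, 0], 0, 1],
    [[-0.25, 0, 0], 0, 1],
    [[-0.25, 0, 0], 0, 1],
    [[-0.25, 0, 0], 0, 1],
    [[-0.25, 0, 0], 0, 1],
    [[0, 0, 0], 0, 1]
  ]
}}

```text
t: 9.22
ee_pos: [568.7, -9.1, 101.2]
orientation: [-0.526, -3.096, 0.001]
ft_force: [-3.6, -0.6, 2.3]
width: 0.3
grasp_force: 2.3
```

About 248° by count. Last stroke, with small steps at the end to feel the stop.

Emit:
{"method": "move_arm", "body": {
  "steps": [
    [[0.1, 0, -1], 0, 1],
    [[0, 0, -0.7], 0, 1],
    [[1, 0, 0], 0, 1],
    [[1, 0, 0], 0, 1],
    [[0.4, 0, 0], 0, 1],
    [[0, 0, 0], 0, 1],
    [[0, 0, 1], 0, 1],
    [[0, 0, 0.7], 0, 1],
    [[-0.25, 0, 0], 0, 1],
    [[-0.25, 0, 0], 0, 1],
    [[-0.25, 0, 0], 0, 1],
    [[-0.25, 0, 0], 0, 1],
    [[-0.25, 0, 0], 0, 1],
    [[-0.1, 0, 0], 0, 1],
    [[0, 0, 0], 0, 1]
  ]
}}

```text
t: 10.47
ee_pos: [542.6, 0.3, 102.3]
orientation: [0.527, 3.096, 0.0]
ft_force: [-1.2, -0.0, 1.4]
width: 0.3
grasp_force: 0.9
```

Emit:
{"method": "move_arm", "body": {
  "steps": [
    [[-0.1, 0, 0], 0, 1],
    [[-0.1, 0, 0], 0, 1],
    [[0, 0, 0], 0, 1]
  ]
}}

```text
t: 10.72
ee_pos: [546.4, -0.9, 101.8]
orientation: [0.526, 3.097, 0.0]
ft_force: [-3.0, 0.2, 2.1]
width: 0.3
grasp_force: 1.7
```

Emit:
{"method": "move_arm", "body": {
  "steps": [
    [[-0.08, 0, 0], 0, 1],
    [[0, 0, 0], 0, 1]
  ]
}}

```text
t: 10.88
ee_pos: [548.1, -1.6, 101.5]
orientation: [0.526, 3.097, -0.0]
ft_force: [-5.0, 0.3, 2.3]
width: 0.8
grasp_force: 2.0
```

Emit:
{"method": "move_arm", "body": {
  "steps": [
    [[-0.08, 0, 0], 0, 1],
    [[0, 0, 0], 0, 1]
  ]
}}

```text
t: 11.05
ee_pos: [549.6, -2.1, 101.3]
orientation: [-0.526, -3.096, -0.0]
ft_force: [-4.1, 1.2, 2.5]
width: 0.5
grasp_force: 2.3
```

Emit:
{"method": "move_arm", "body": {
  "steps": [
    [[-0.08, 0, 0], 0, 1],
    [[0, 0, 0], 0, 1]
  ]
}}

```text
t: 11.22
ee_pos: [550.1, -2.4, 101.2]
orientation: [-0.526, -3.093, -0.0]
ft_force: [-8.8, 2.6, 6.1]
width: 0.7
grasp_force: 4.7
```

Emit:
{"method": "move_arm", "body": {
  "steps": [
    [[-0.08, 0, 0], 0, 1],
    [[0, 0, 0], 0, 1]
  ]
}}

```text
t: 11.38
ee_pos: [550.3, -2.6, 101.0]
orientation: [-0.526, -3.09, -0.0]
ft_force: [-13.9, 4.5, 10.8]
width: 0.4
grasp_force: 7.6
```

The force climbs while the tool stands still, at the predicted place (-8 mm): that is the thread stop. Now I'll back off, lift and move clear.

Emit:
{"method": "move_arm", "body": {
  "steps": [
    [[0.3, 0, 0], 0, 1],
    [[0.3, 0, -0.5], 0, 1],
    [[0, 0, -1], 0, 1],
    [[0, 0, -1], 0, 1],
    [[0, 0, -1], 0, 1],
    [[1, 0.5, -0.5], 0, 1],
    [[1, 1, 0], 0, 1],
    [[1, 1, 0], 0, 1],
    [[1, 1, 0], 0, 1],
    [[1, 1, 0], 0, 1],
    [[1, 1, 0], 0, 1],
    [[1, 1, 0], 0, 1],
    [[1, 1, 0], 0, 1],
    [[1, 1, 0], 0, 1],
    [[1, 1, 0], 0, 1],
    [[0, 0, 0], 0, 1]
  ]
}}

```text
t: 12.72
ee_pos: [381.1, 313.3, 202.1]
orientation: [0.52, 3.096, 0.006]
ft_force: [-0.1, 0.1, -0.1]
width: 0.5
grasp_force: 0.0
```

```bash
python3 - <<'E'
from h import *
o=ctrl.get_obs(); print(np.round(o["ee_pos"],1),o["t"],np.round(o["ft_force"],1))
a=[]
for n,off in(("top",(145,120)),("scene",(165,115))):
    im=cams.get_image(n); a.append(cv2.resize(im["image"][off[1]:off[1]+100,off[0]:off[0]+80,::-1],None,fx=5,fy=5,interpolation=2))
cv2.imwrite("pics/v3.png",np.hstack(a))
E
```

```text
[381.1 313.3 202.1] 12.7167 [-0.1  0.1 -0.1]
```

View pics/v3.png

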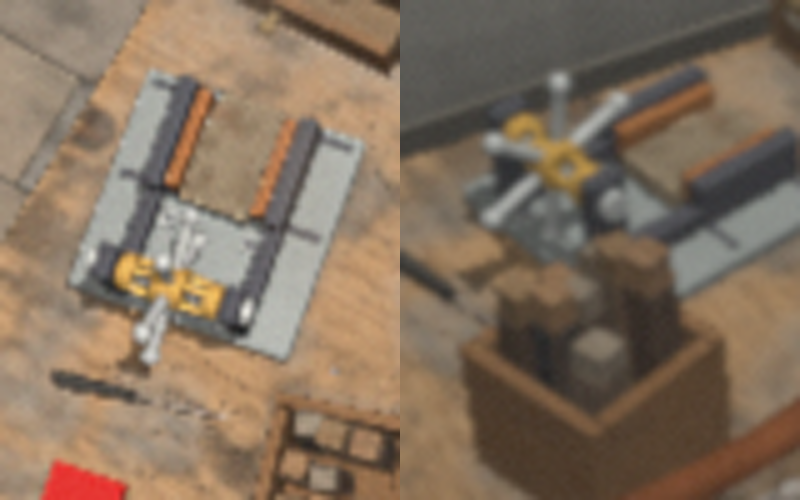

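The jaws are closed, and the block at (240,155) in the top crop sits square between both pads with no gap. One bar is just past upright, at (560,85) in the scene crop, as expected at 4.875 rad. The scriber is where it was and the arm is clear, so I'll hand in.

```bash
python3 -c "
from workcell import ctrl
print(ctrl.close_job())"
```

```text
the job is handed in; nothing more can be done
None
```

The turnbuckle is turned to its thread stop and the block is held squarely between both pads. The arm is clear of the clamp, nothing else I could see had moved, and the job was handed in at about 13 s of the 51 s allowed.

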